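# Gauge a connector sleeve and hold the test probe on the marked contact

## Robot

A 7-joint arm with a two-finger parallel gripper is mounted at the origin on a cart in front of the work surface, level with it; the furniture and walls round the work are solid. World frame = base frame: x ahead of the robot, y to its left, z up, the work surface at z = 0. Lengths are in m, angles in rad, forces in N, time in s.
With the tool pointing down it reaches from about 0.4 to 0.85 m from the base axis. Payload 10.4 kg.
Tool frame: the origin (TCP) lies at the very end of the fingers, on their centre line; the grasp point (between the pads) lies 19 mm behind it (manip.grip_point_offset is the distance from the TCP to the grasp point, in m); z points along the fingers, y is the line along which they close (so a half turn about z gives the same grasp; the last joint's range is limited). The gripper opens to 85 mm and grips with 20 to 120 N. Pads are 22 mm wide; open, the fingers measure 114 mm over their backs; the gripper's body (76 mm by 85 mm) begins 54 mm behind the grasp point. The pads swing forward as they close: fully open they stand 13 mm farther back than shut.
Start: joints at [1.193, 0.332, -0.065, 1.46, 0.022, 1.35, -0.088], TCP at [0.217, -0.586, 0.231] pointing down, gripper open.
Joint ranges: [-2.6, 2.6], [-0.5, 2.12], [-1.47, 1.34], [0.16, 2.42], [-1.27, 4.41], [0.06, 2.06], [-2.6, 2.6]. Speed limits (rad/s): [2.22, 2.22, 2.79, 2.79, 3.14, 3.14, 3.14].

## Interface

Orientations are given as a unit quaternion [x, y, z, w].
In Python, from workcell import manip gives the robot as it stands. The module is installed in compiled form; this text tells all that it offers.
- The arm moves only by the shell command python3 -m inch 'ROWS' [OPENING] [FORCE]. ROWS is JSON, a list of rows, each a list of 2 entries, a list of its own where there are three numbers: the shift along the tool's x, y, z each as a share of 0.08 m, from -1 to 1, then the turn, a rotation vector about the tool's x, y, z each as a share of 45 degrees, from -1 to 1. A call has exactly 10 rows; each row is the pose to reach, as a shift and turn from the pose commanded when the call began, along the tool's axes at that moment; what a row does not reach only later rows make up. A row lasts 1/10 s, in which the tool goes at most 50 mm and 8.59 degrees, less where a joint would pass 70% of its speed; a pose out of reach is approached as far as the arm can. A call with a number of a shift or a turn outside -1 to 1 is refused whole. A call with a gripper value outside its range is refused whole. OPENING is the opening, from 0 (shut) to 1 (fully open), set as the call begins (- or left out, the last holds). The fingers move at their own pace and stop on an object; FORCE is the grip in N (left out, the last holds). Time passes only in rows, so rows that repeat a pose let the fingers close, or fill a call up. It gives the time, the measured TCP pose, the force, the opening and the grip force at its end, in the units of the state.
- manip.get_obs(): the state, without advancing time (a new reading comes with each control period).
- manip.camera(name): name is "scene" or "top" or "wrist"; returns the picture (400x640x3 uint8, red, green, blue); there is no depth.
- manip.camera_params(name): a dict with "fov_y" (degrees; the focal length in pixels is half the picture's height over the tangent of half this angle, whatever the lens; pixels are square), "cx", "cy" (the principal point, pixels), "k1" (the pictures are not rectified: a ray, as slopes to the right and down, at radius r is drawn at 1 + k1 r^2 times it, then the intrinsics apply), "camera_from_world" (4x4, takes a point from world to camera coordinates); the wrist camera has in their place "T_tool_cam" (4x4, takes a point from camera to tool coordinates, whose origin is the TCP and whose axes are the flange's). Camera axes: x right, y up, looking along -z (the intrinsics and any distortion apply to the point x, -y, -z); pixel columns grow to the right and rows downward; lengths in m; the calibration is good to about 2 mm. A picture is of the moment at which its call begins: read the wrist's pose just before it. camera_params takes no time and is no camera call.
- manip.hand_in(): hands the job in; it is judged then, once.
The state is a dict: "clock": time; "joint_pos": joint angles; "joint_velocities": joint speeds; "tau": joint torques, N m; "position": TCP position; "ee_rot": TCP orientation; "ft_force": force on the tool from outside, world axes, zero at the start; "torque": the same for the moment, N m; "grip_width": opening from 0.0 (shut) to 1.0 (fully open); "grasp_force": force on a finger pad.
Only numpy, scipy, OpenCV 4.12 (cv2) and the standard library are available. Lean on these libraries where they do the work, as an engineer would, in place of code of your own. Each camera call takes 0.05 s, during which the arm holds its last target. There are 200 camera calls.

## Task

Check the loose brass connector sleeve: slide it fully down over the tester's gauge pin and let go of it, then take the yellow-handled probe out of its stand and gently press its tip on the middle of the magenta-ringed spring contact, with the probe square to the sloping face and the contact pressed in about half-way. Finish like that, still holding the probe on the contact with that light pressure; leave the other things on the case alone.

Things in the scene. Friction and masses are not known exactly. Their poses are not given: they have to be found in the camera images.
- tester: Sleeve tester, fixed: grey base plate 104 (x) x 200 (y) x 12 mm; origin at the centre of its underside, z up, front to -x. On its right half (y = -55 mm) stands the upright gauge pin, on its left half (y = +55 mm) a black head 80 x 80 x 40 mm, highest point 76 mm above the table, whose top face slopes 25 degrees, falling towards the front.
- pin_foot (a point): Centre of the pin's shoulder, a disc of 34 mm, 18 mm above the table, on which a fully seated sleeve stands. The steel pin on it is 12 mm thick, its top 46 mm above this point, the last 10 mm tapered to 6 mm.
- spot (a point): Centre of the top of the spring contact, a round plunger of 24 mm standing 14 mm proud of the sloping face, with a brass centre of 12 mm and a magenta ring round it. Its z axis points out of the face, square to it (25 degrees from vertical, leaning to the tester's front); the point moves in with the plunger.
- contact (a joint): How far the spring contact is pressed in, in m: 0 out, 0.009 at its stop. The spring pushes back with 1.6 N at the start and 0.4 N more per mm.
- sleeve_mid (a point): Centre (half-way up) of the loose brass sleeve, a plain tube 26 mm outside, 15 mm bore, 40 mm high, standing upright; z along its axis. About 60 g.
- sleeve: The brass sleeve; origin at the centre of its lower end.
- stand: Blue probe stand, fixed: block 64 x 64 x 70 mm on a flat rubber foot of 84 mm, with a through hole of 14 mm down its middle; origin at the centre of its underside.
- probe_grip (a point): Middle of the handle of the probe: a plain round yellow handle 16 mm thick, from 30 mm below to 25 mm above this point (a 24 mm collar, 6 mm thick, ends it below and rests on the stand's top). z points along the probe, from tip to handle; as it stands it is upright, this point 105 mm above the table.
- probe_tip (a point): Tip of the probe, 95 mm from probe_grip along -z. Below the collar a 10 mm steel shaft, the last 20 mm tapering to a tip 4 mm thick; 60 mm of it stand in the stand's hole.
- probe: The probe, 120 mm long, about 60 g; origin at its tip, z towards the handle.
- belt_pack_02: Loose black belt pack 104 x 60 x 21 mm, nearer the robot, left; not to be disturbed.
- belt_pack_04: Loose black belt pack 104 x 60 x 21 mm with a pink label, nearer the robot, in the middle; not to be disturbed.
- screwdriver: Loose red screwdriver, 134 mm, lying at the left; not to be disturbed.
- grey_block: Loose grey charger 44 x 30 x 20 mm, at the back right; not to be disturbed.
- pump_bottle: Loose pump bottle, 148 mm tall, at the right; not to be disturbed.

How it is judged:
By the outcome, as a careful person would: the job done as asked, in the order asked, and still so for the second after the job is handed in, while the arm keeps its last pose, push and grip.
It also fails if it takes over 45 s, if anything falls off the work surface, if the arm or the gripper's body presses on something with over 40 N, if the wrist force passes 120 N, or if a joint passes its speed limit or range.

## Working session

There is one attempt and no reset: what is moved stays moved. The work goes in short steps, Python scripts to look and compute and a shell command to move; the robot and the scene stay as the last step left them, time stands still between calls to the robot, and variables do not carry over. Pictures are saved under pics/ and viewed, at most 10 in all, crops included, and the job is handed in when it is done.

```bash
mkdir -p pics; cat > h.py <<'E'
import numpy as np,cv2
from workcell import manip
from scipy.spatial.transform import Rotation as R
def snap(n,f):
    o=manip.get_obs(); im=manip.camera(n); cv2.imwrite('pics/'+f,im[:,:,::-1]); return im,o
def cam(n,o=None):
    p=manip.camera_params(n); f=200/np.tan(np.radians(p['fov_y'])/2)
    if 'camera_from_world' in p: T=np.linalg.inv(np.array(p['camera_from_world']))
    else:
        W=np.eye(4);W[:3,:3]=R.from_quat(o['ee_rot']).as_matrix();W[:3,3]=o['position'];T=W@np.array(p['T_tool_cam'])
    return p,f,T
def ray(n,uv,o=None):
    p,f,T=cam(n,o); d=np.array([(uv[0]-p['cx'])/f,(uv[1]-p['cy'])/f]); s=d.copy()
    for _ in range(30): s=d/(1+p['k1']*(s@s))
    v=T[:3,:3]@np.array([s[0],-s[1],-1]); return T[:3,3],v/np.linalg.norm(v)
def onz(n,uv,z,o=None):
    c,v=ray(n,uv,o); return c+v*(z-c[2])/v[2]
def proj(n,P,o=None):
    p,f,T=cam(n,o); q=np.linalg.inv(T)@np.append(P,1); s=np.array([q[0],-q[1]])/-q[2]
    s=s*(1+p['k1']*(s@s)); return s*f+[p['cx'],p['cy']]
def tri(rs):
    A=0;b=0
    for c,v in rs: M=np.eye(3)-np.outer(v,v);A=A+M;b=b+M@c
    x=np.linalg.solve(A,b); return x,[np.linalg.norm((np.eye(3)-np.outer(v,v))@(x-c)) for c,v in rs]
def rows(P,Q,o=None):
    "shift/turn shares from current measured pose to pose P, rot Q"
    o=o or manip.get_obs(); r=R.from_quat(o['ee_rot']); d=r.inv().apply(np.array(P)-o['position'])/.08
    t=(r.inv()*Q).as_rotvec()/np.radians(45); return d.round(3),t.round(3)
E
python3 - <<'E'
from h import *
for n in('scene','top','wrist'):
    snap(n,n+'0.png')
o=manip.get_obs();print(o, manip.grip_point_offset)
for n in('scene','top'):
    p,f,T=cam(n);print(n,f,p['cx'],p['cy'],p['k1'],T.round(3).tolist())
p=manip.camera_params('wrist');print(p)
E
```

```text
{'clock': 0.15, 'joint_pos': array([ 1.19340349,  0.33270968, -0.06467055,  1.46071599,  0.02154646,
        1.34989718, -0.08850011]), 'joint_velocities': array([ 5.70581127e-04, -4.90156736e-04,  5.55092487e-04, -2.38902384e-03,
       -1.53750205e-03,  6.95666475e-04, -3.32383259e-05]), 'tau': array([ 1.53062480e-03, -6.25831604e+01,  4.96136723e-02, -3.91851246e+01,
        1.61337142e-02,  7.55314162e-03, -5.00315207e-05]), 'position': array([ 0.21702982, -0.5858204 ,  0.23072472]), 'ee_rot': array([ 9.84308415e-01,  1.76455874e-01, -9.21701992e-05, -5.10972089e-04]), 'ft_force': array([ 0.20198971, -0.27717044, -0.11543352]), 'torque': array([-0.01438197, -0.05407921,  0.02114346]), 'grasp_force': 0.0, 'grip_width': 0.9981874870006444} 0.0187
scene 409.01313445133246 321.8757580190971 200.32658014027191 -0.07656632368022602 [[0.998, -0.032, 0.052, 0.57], [0.061, 0.568, -0.821, -0.881], [-0.003, 0.823, 0.568, 0.7], [0.0, 0.0, 0.0, 1.0]]
top 439.16718530120437 313.2664296270179 190.77017363260114 -0.10468032147543202 [[-0.01, 0.998, -0.059, 0.448], [-1.0, -0.009, 0.009, -0.006], [0.009, 0.059, 0.998, 1.41], [0.0, 0.0, 0.0, 1.0]]
{'fov_y': 67.75027369837491, 'cx': 318.70915510664383, 'cy': 199.58272352854334, 'k1': -0.05634595269997238, 'T_tool_cam': array([[ 2.39275427e-04,  9.54672668e-01,  2.97657588e-01,
         7.63038040e-02],
       [ 9.99999919e-01, -1.32159512e-04, -3.79988076e-04,
         1.19979825e-04],
       [-3.23425948e-04,  2.97657655e-01, -9.54672622e-01,
        -1.41695104e-01],
       [ 0.00000000e+00,  0.00000000e+00,  0.00000000e+00,
         1.00000000e+00]])}
```

View pics/scene0.png

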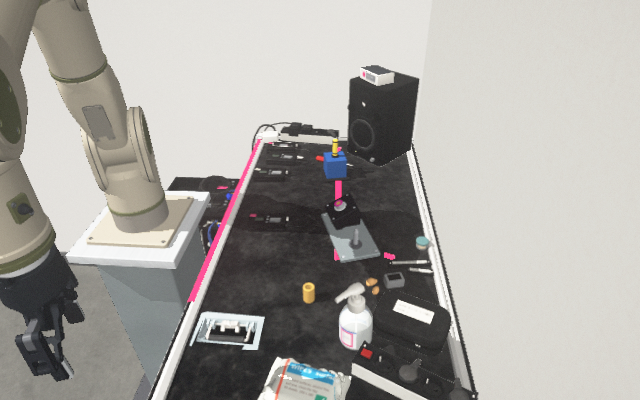

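View pics/top0.png

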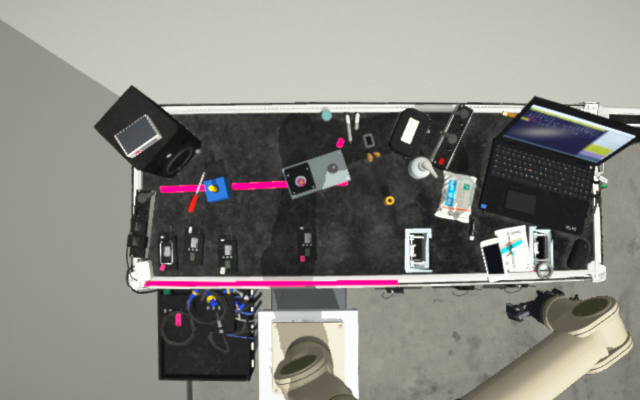

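The top view shows the sleeve at about (390,200), the gauge pin at (333,168), the spot at (301,182) and the probe at (212,188). The scene view shows the sleeve at (309,292), the probe at (335,147) and the pin at (356,237).

```bash
cat > m0.py <<'E'
from h import *
t=cv2.imread('pics/top0.png');hsv=cv2.cvtColor(t,cv2.COLOR_BGR2HSV)
def cen(x0,y0,x1,y1,lo,hi,im=hsv):
    m=cv2.inRange(im[y0:y1,x0:x1],lo,hi);v,u=np.nonzero(m);return np.array([u.mean()+x0,v.mean()+y0]),len(u)
sl,a=cen(378,190,402,212,(10,100,80),(35,255,255));pr,b=cen(200,170,230,200,(20,120,80),(35,255,255))
bl,e=cen(195,165,240,210,(100,100,50),(125,255,255))
mg,c=cen(290,170,315,195,(145,100,80),(179,255,255))
print('sleeve',sl,a,onz('top',sl,.035));print('probe',pr,b,onz('top',pr,.125));print('stand',bl,e,onz('top',bl,.07));print('spot',mg,c,onz('top',mg,.075))
print('pin',onz('top',(333,168),.06))
# base plate yaw from grey
m=cv2.inRange(hsv[140:205,275:360],(0,0,70),(179,90,190))
cs,_=cv2.findContours(m,0,2);k=max(cs,key=cv2.contourArea);print(cv2.minAreaRect(k))
for P in [(sl,.04),(pr,.13),((333,168),.06)]: print(proj('scene',onz('top',*P)))
E
python3 m0.py; python3 -c "
from h import *
print(R.from_quat(manip.get_obs()['ee_rot']).as_matrix().round(3))"
```

```text
sleeve [388.89772727 200.34090909] 88 [ 0.49677232 -0.25698268  0.035     ]
probe [212.92857143 188.4047619 ] 42 [0.53349679 0.27672998 0.125     ]
stand [217.24366472 189.47758285] 513 [0.53373228 0.27548694 0.07      ]
spot [300.96969697 182.18181818] 33 [0.55333343 0.01833628 0.075     ]
pin [ 0.5976042  -0.08072098  0.06      ]
((40.7115478515625, 34.67207717895508), (34.29304504394531, 64.965087890625), 71.8619155883789)
[306.83067975 285.39915058]
[333.33838457 140.05838998]
[353.35177804 229.79973559]
[[ 0.938  0.347 -0.   ]
 [ 0.347 -0.938  0.001]
 [-0.    -0.001 -1.   ]]
```

```bash
for i in 1 2 3 4; do python3 -m inch '[[[0.1,-0.056,0],[0,0,0]],[[0.2,-0.112,0],[0,0,0]],[[0.3,-0.168,0],[0,0,0]],[[0.4,-0.224,0],[0,0,0]],[[0.5,-0.28,0],[0,0,0]],[[0.6,-0.336,0],[0,0,0]],[[0.7,-0.392,0],[0,0,0]],[[0.8,-0.448,0],[0,0,0]],[[0.9,-0.504,0],[0,0,0]],[[1,-0.56,0],[0,0,0]]]' 0.75; done
cat > look.py <<'E'
import sys
from h import *
im,o=snap('wrist',sys.argv[1]);import json;json.dump({k:np.array(o[k]).tolist() for k in('position','ee_rot')},open('pics/'+sys.argv[1]+'.json','w'))
print(o['clock'],o['position'].round(4),o['ft_force'].round(2),o['grip_width'])
E
python3 look.py w1.png
```

```text
clock: 1.15
position: [0.2771, -0.5157, 0.2313]
ee_rot: [0.984, 0.176, 0.0, 0.0]
ft_force: [-0.4, -0.3, 0.1]
grip_width: 0.753
grasp_force: 0.0
clock: 2.15
position: [0.3365, -0.4459, 0.2313]
ee_rot: [0.984, 0.176, -0.0, 0.0]
ft_force: [0.3, 0.4, -0.6]
grip_width: 0.748
grasp_force: 0.0
clock: 3.15
position: [0.396, -0.3761, 0.2313]
ee_rot: [0.984, 0.176, 0.0, 0.0]
ft_force: [-0.1, -0.9, -0.5]
grip_width: 0.748
grasp_force: 0.0
clock: 4.15
position: [0.4555, -0.3063, 0.2313]
ee_rot: [0.984, 0.176, 0.0, 0.0]
ft_force: [0.0, -0.1, -0.1]
grip_width: 0.753
grasp_force: 0.0
4.15 [ 0.4555 -0.3063  0.2313] [ 0.04 -0.14 -0.08] 0.7527814293276355
```

View pics/w1.png

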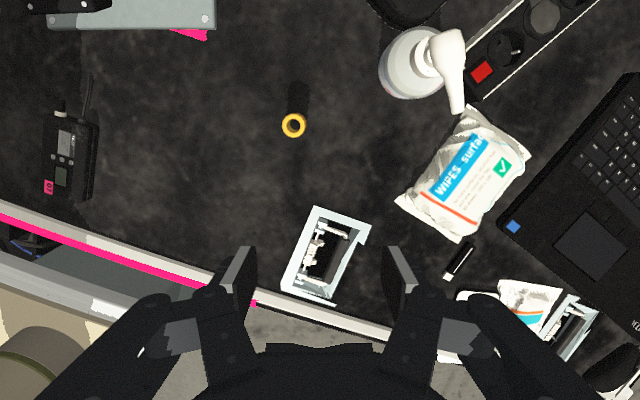

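The wrist view shows the sleeve as a yellow ring at about (293,125), with bottle and wipes to the right. The tester plate's corner and front edge are at the top left.

```bash
cat > sl.py <<'E'
import sys,json
from h import *
f,n=sys.argv[1],[float(a) for a in sys.argv[2:]]
o=json.load(open('pics/'+f+'.json'));hsv=cv2.cvtColor(cv2.imread('pics/'+f),cv2.COLOR_BGR2HSV)
m=cv2.inRange(hsv,(12,110,90),(35,255,255))
cs,h=cv2.findContours(m,cv2.RETR_CCOMP,cv2.CHAIN_APPROX_NONE)
i=max(range(len(cs)),key=lambda i:cv2.contourArea(cs[i]));e=cv2.minAreaRect(cs[i]);print(e)
holes=[c for c,x in zip(cs,h[0]) if x[3]==i]
hc=max(holes,key=cv2.contourArea);M=cv2.moments(hc);c=(M['m10']/M['m00'],M['m01']/M['m00']);print('hole',c,cv2.contourArea(hc))
P=onz('wrist',c,.04,o);print('P',P,'outer',onz('wrist',e[0],.04,o))
print(rows([P[0],P[1],n[0]],R.from_quat(o['ee_rot'])))
E
python3 sl.py w1.png 0.009
```

```text
((293.0, 125.0), (24.0, 24.0), 90.0)
hole (294.489898989899, 124.34006734006734) 99.0
P [ 0.5011045 -0.2614923  0.04     ] outer [ 0.49987812 -0.26019717  0.04      ]
(array([ 0.709, -0.312,  2.78 ]), array([-0.001, -0.001,  0.002]))
```

```bash
python3 -m inch '[[[0.1,-0.05,0.1],[0,0,0]],[[0.2,-0.1,0.2],[0,0,0]],[[0.3,-0.15,0.3],[0,0,0]],[[0.4,-0.2,0.4],[0,0,0]],[[0.5,-0.25,0.5],[0,0,0]],[[0.6,-0.3,0.6],[0,0,0]],[[0.71,-0.32,0.7],[0,0,0]],[[0.71,-0.32,0.8],[0,0,0]],[[0.71,-0.32,0.9],[0,0,0]],[[0.71,-0.32,1],[0,0,0]]]' 0.65
python3 look.py w2.png; python3 sl.py w2.png 0.006
```

```text
clock: 5.2
position: [0.499, -0.2636, 0.1506]
ee_rot: [0.984, 0.176, -0.0, 0.0]
ft_force: [0.9, -0.3, -0.8]
grip_width: 0.652
grasp_force: 0.0
5.2 [ 0.499  -0.2636  0.1506] [ 0.91 -0.28 -0.78] 0.6519709271018949
((315.0, 190.0), (36.0, 28.0), 90.0)
hole (315.2311111111111, 189.05333333333334) 37.5
P [ 0.50487517 -0.25848002  0.04      ] outer [ 0.50399559 -0.2585858   0.04      ]
(array([ 0.1  , -0.028,  1.791]), array([-0.002,  0.001, -0.   ]))
```

```bash
python3 -m inch '[[[0.05,-0.025,0.1],[0,0,0]],[[0.05,-0.025,0.2],[0,0,0]],[[0.05,-0.025,0.3],[0,0,0]],[[0.05,-0.025,0.4],[0,0,0]],[[0.05,-0.025,0.5],[0,0,0]],[[0.05,-0.025,0.6],[0,0,0]],[[0.05,-0.025,0.7],[0,0,0]],[[0.05,-0.025,0.8],[0,0,0]],[[0.05,-0.025,0.9],[0,0,0]],[[0.05,-0.025,1],[0,0,0]]]'
python3 -m inch '[[[0,0,0.15],[0,0,0]],[[0,0,0.3],[0,0,0]],[[0,0,0.45],[0,0,0]],[[0,0,0.6],[0,0,0]],[[0,0,0.7],[0,0,0]],[[0,0,0.76],[0,0,0]],[[0,0,0.79],[0,0,0]],[[0,0,0.79],[0,0,0]],[[0,0,0.79],[0,0,0]],[[0,0,0.79],[0,0,0]]]'
python3 -m inch '[[[0,0,0],[0,0,0]],[[0,0,0],[0,0,0]],[[0,0,0],[0,0,0]],[[0,0,0],[0,0,0]],[[0,0,0],[0,0,0]],[[0,0,0],[0,0,0]],[[0,0,0],[0,0,0]],[[0,0,-0.05],[0,0,0]],[[0,0,-0.1],[0,0,0]],[[0,0,-0.2],[0,0,0]]]' 0.1 40
python3 look.py w3.png
```

```text
clock: 6.25
position: [0.5024, -0.2599, 0.0707]
ee_rot: [0.984, 0.176, 0.0, 0.0]
ft_force: [-0.1, 0.2, 0.5]
grip_width: 0.65
grasp_force: 0.0
clock: 7.25
position: [0.5027, -0.2601, 0.0086]
ee_rot: [0.984, 0.176, 0.0, 0.0]
ft_force: [-0.6, 0.2, -0.1]
grip_width: 0.652
grasp_force: 0.0
clock: 8.25
position: [0.5019, -0.2597, 0.024]
ee_rot: [0.984, 0.176, -0.0, -0.0]
ft_force: [0.1, -0.7, -0.6]
grip_width: 0.284
grasp_force: 39.2
8.25 [ 0.5019 -0.2597  0.024 ] [ 0.06 -0.73 -0.65] 0.28399035067337136
```

View pics/w3.png

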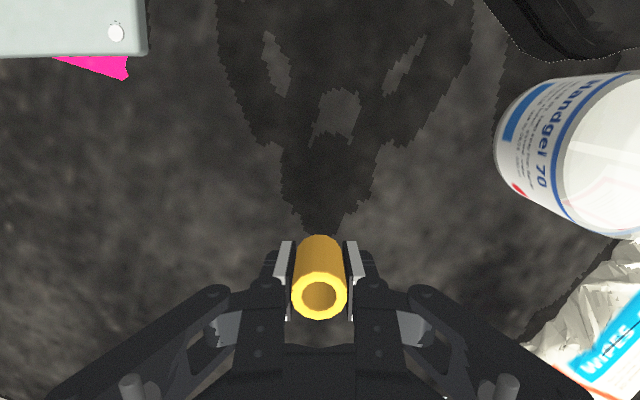

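The sleeve is held square between the pads, with its bore at about (320,295); the tester plate's corner shows at the upper left.

```bash
python3 -m inch '[[[0.0,0,-0.15],[0,0,0]],[[0.1,-0.08,-0.3],[0,0,0]],[[0.2,-0.16,-0.45],[0,0,0]],[[0.3,-0.25,-0.6],[0,0,0]],[[0.4,-0.35,-0.75],[0,0,0]],[[0.5,-0.45,-0.9],[0,0,0]],[[0.6,-0.55,-1],[0,0,0]],[[0.7,-0.65,-1],[0,0,0]],[[0.75,-0.7,-1],[0,0,0]],[[0.75,-0.7,-1],[0,0,0]]]'
python3 look.py w4.png
```

```text
clock: 9.3
position: [0.5392, -0.1853, 0.1034]
ee_rot: [0.984, 0.177, -0.0, -0.0]
ft_force: [-0.1, 0.2, -1.4]
grip_width: 0.282
grasp_force: 39.3
9.3 [ 0.5392 -0.1853  0.1034] [-0.09  0.16 -1.38] 0.2823712659801152
```

View pics/w4.png

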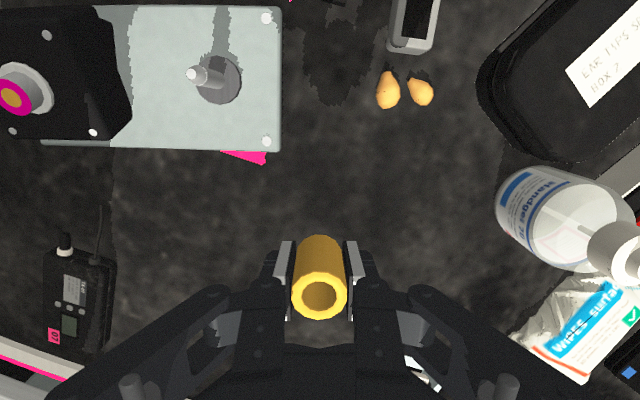

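The tester is at the upper left: shoulder disc around (218,79), pin top around (192,73), spot around (14,96). The plate edges are parallel to the image axes, so the tool is nearly aligned with it.

```bash
python3 - <<'E'
import cv2
im=cv2.imread('pics/w4.png');c=im[40:120,170:270];cv2.imwrite('pics/c4.png',cv2.resize(c,None,fx=7,fy=7,interpolation=cv2.INTER_NEAREST))
E
```

```text
(no output)
```

View pics/c4.png

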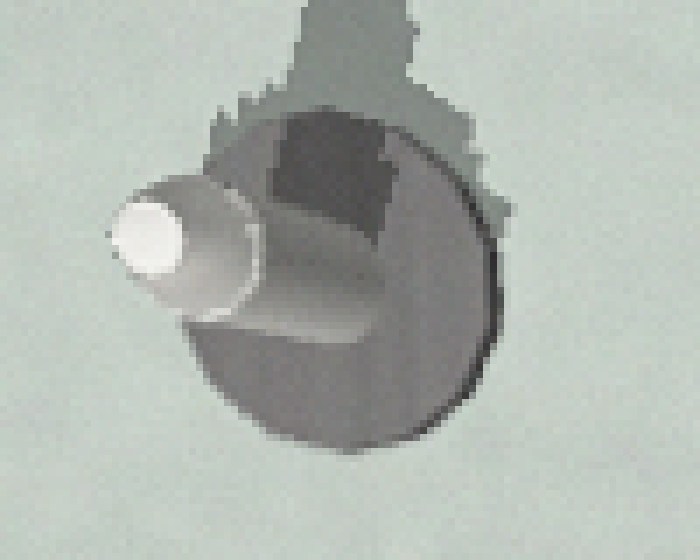

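Crop: pin top at (190.6,73.2), shoulder disc centre at (217.6,79.5) in full-image pixels.

```bash
python3 - <<'E'
from h import *
import json
o=json.load(open('pics/w4.png.json'));im=cv2.imread('pics/w4.png');hsv=cv2.cvtColor(im,cv2.COLOR_BGR2HSV)
A=onz('wrist',(190.6,73.2),.064,o);B=onz('wrist',(217.6,79.5),.018,o);print('pin top',A,'foot',B)
# bore: ring centre at sleeve top
m=cv2.inRange(hsv[265:325,285:355],(18,90,190),(40,255,255));v,u=np.nonzero(m)
e=cv2.fitEllipse(cv2.convexHull(np.c_[u,v].astype(np.int32)));c=np.array(e[0])+[285,265];print('ring',c,e[1],len(u))
zt=o['position'][2]+.0314;S=onz('wrist',c,zt,o);r=R.from_quat(o['ee_rot']);print('sleeve in tool',r.inv().apply(S-o['position']))
# plate front edge: lightgrey to dark transition columns 150..270
g=cv2.cvtColor(im,cv2.COLOR_BGR2GRAY).astype(int)
uu=np.arange(145,218,4);ed=[]
for x in uu: ed.append(120+np.argmin(np.diff(cv2.GaussianBlur(g.astype(np.float32),(3,3),0)[120:170,x]))+.5)
p=np.polyfit(uu,ed,1);print(p,np.abs(np.polyval(p,uu)-ed).max())
a=onz('wrist',(145,np.polyval(p,145)),.006,o);b=onz('wrist',(217,np.polyval(p,217)),.006,o);d=a-b
yaw=np.degrees(np.arctan2(-d[0],d[1]));print('tester yaw from edge',yaw)
mg=cv2.inRange(hsv[60:130,0:60],(145,100,80),(179,255,255));v,u=np.nonzero(mg);e2=cv2.fitEllipse(cv2.convexHull(np.c_[u,v].astype(np.int32)));print(e2)
q=(e2[0][0],e2[0][1]+60);print('spot',onz('wrist',q,.07,o),onz('wrist',q,.08,o))
t=A.copy();t=(A+B)/2
d=r.inv().apply(np.array([t[0]-S[0],t[1]-S[1],0]))/.08;print('move tool shares',d, 'using top only',r.inv().apply(np.array([*(A-S)[:2],0]))/.08)
E
```

```text
pin top [ 0.60330181 -0.083266    0.064     ] foot [ 0.60377527 -0.08378057  0.018     ]
ring [318.79883957 295.10243797] (48.289405822753906, 56.44000244140625) 1339
sleeve in tool [-0.00147886  0.00021256 -0.03139924]
[3.42105263e-02 1.42307895e+02] 0.4526315789473756
tester yaw from edge 17.979488313620422
((11.64068603515625, 37.03813934326172), (26.480104446411133, 46.70100402832031), 131.6680908203125)
spot [0.55565122 0.01675981 0.07      ] [0.55880539 0.00672575 0.08      ]
move tool shares [ 1.21597278e+00 -9.15297352e-01  1.44068854e-05] using top only [ 1.21432124e+00 -9.19343587e-01  1.90447485e-05]
```

```bash
python3 -m inch '[[[0.1,-0.08,0.01],[0,0,0]],[[0.2,-0.15,0.02],[0,0,0]],[[0.3,-0.23,0.04],[0,0,0]],[[0.4,-0.3,0.06],[0,0,0]],[[0.5,-0.38,0.08],[0,0,0]],[[0.6,-0.45,0.1],[0,0,0]],[[0.7,-0.53,0.1],[0,0,0]],[[0.75,-0.6,0.1],[0,0,0]],[[0.75,-0.6,0.1],[0,0,0]],[[0.75,-0.6,0.1],[0,0,0]]]'
python3 look.py w5.png; python3 - <<'E'
from h import *
import json
o=json.load(open('pics/w5.png.json'));print(proj('wrist',[.6035,-.0835,.064],o),proj('wrist',[.6035,-.0835,.018],o),proj('wrist',[.556,.017,.07],o))
im=cv2.imread('pics/w5.png');u,v=proj('wrist',[.6035,-.0835,.04],o).astype(int);c=im[max(0,v-50):v+50,max(0,u-65):u+65];print(u-65,max(0,v-50))
cv2.imwrite('pics/c5.png',cv2.resize(c,None,fx=6,fy=6,interpolation=cv2.INTER_NEAREST))
E
```

```text
clock: 10.35
position: [0.5787, -0.1208, 0.0962]
ee_rot: [0.984, 0.177, -0.0, 0.0]
ft_force: [-0.5, 0.2, -0.6]
grip_width: 0.285
grasp_force: 39.3
10.35 [ 0.5787 -0.1208  0.0962] [-0.54  0.22 -0.62] 0.2852276129443246
[274.26578633 177.06298146] [283.02854284 163.15535775] [ 92.99276958 195.46412437]
214 119
```

View pics/c5.png

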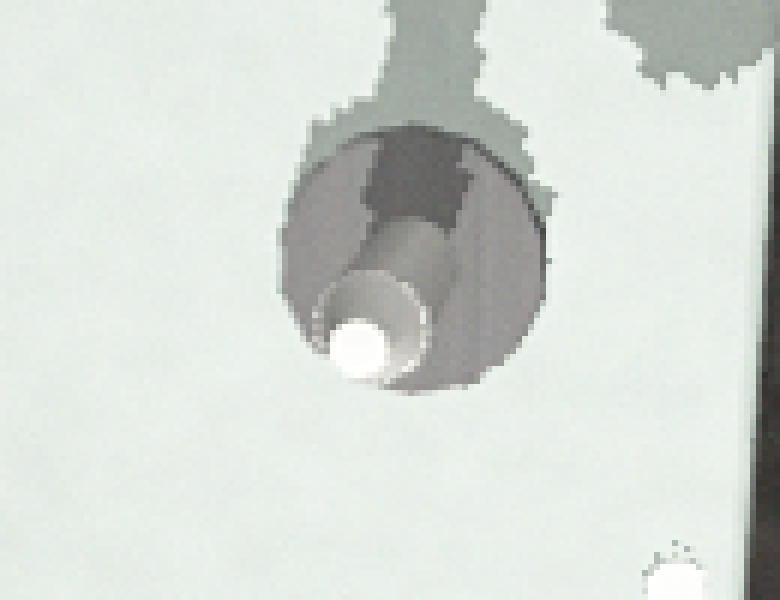

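Crop: pin top at (273.3,176.8), disc centre at (282.3,162). That agrees with the first measurement to about 1 px.

```bash
python3 - <<'E'
from h import *
import json
o=json.load(open('pics/w5.png.json'));r=R.from_quat(o['ee_rot'])
A=onz('wrist',(273.3,176.8),.064,o);B=onz('wrist',(282.3,162),.018,o);print(A,B)
hsv=cv2.cvtColor(cv2.imread('pics/w5.png'),cv2.COLOR_BGR2HSV)
m=cv2.inRange(hsv[265:325,285:355],(18,90,190),(40,255,255));v,u=np.nonzero(m)
e=cv2.fitEllipse(cv2.convexHull(np.c_[u,v].astype(np.int32)));c=np.array(e[0])+[285,265]
S=onz('wrist',c,o['position'][2]+.0314,o);print(c,r.inv().apply(S-o['position']))
for P in(A,B):print(r.inv().apply(np.array([*(P-S)[:2],0]))/.08)
E
```

```text
[ 0.60345291 -0.0829075   0.064     ] [ 0.60413784 -0.08271532  0.018     ]
[321.34235001 291.96499062] [ 0.00011791  0.00130925 -0.03139961]
[ 4.53029425e-01 -3.53222574e-01 -1.66029746e-04]
[ 4.61892278e-01 -3.52499993e-01 -1.66920613e-04]
```

```bash
python3 - <<'E'
import cv2,numpy as np
g=[cv2.imread(f'pics/w{i}.png',1) for i in(3,4,5)]
t=g[1][266:324,290:350]
for x in g:
    r=cv2.matchTemplate(x[256:336,280:360],t,cv2.TM_CCOEFF_NORMED);print(cv2.minMaxLoc(r)[1::2])
for x in g:
    h=cv2.cvtColor(x,cv2.COLOR_BGR2HSV); m=cv2.inRange(h[262:326,288:352],(10,120,40),(40,255,255)); v,u=np.nonzero(m);print(u.min()+288,u.max()+288,v.max()+262)
    print(np.where(h[297,285:355,2]>190)[0]+285)
E
```

```text
(0.9846091866493225, (10, 10))
(0.9999999403953552, (10, 10))
(0.9822087287902832, (10, 10))
291 347 320
[291 292 293 294 295 296 297 298 299 300 301 336 337 338 339 340 341 342
 343 344 345 346]
291 347 319
[291 292 293 294 295 296 297 298 299 300 301 336 337 338 339 340 341 342
 343 344 345 346]
291 347 319
[291 292 293 294 295 296 297 298 299 300 301 302 306 307 308 309 310 311
 312 336 337 338 339 340 341 342 343 344 345 346]
```

```bash
python3 -m inch '[[[0.1,-0.07,0],[0,0,0]],[[0.2,-0.14,0],[0,0,0]],[[0.3,-0.21,0],[0,0,0]],[[0.4,-0.28,0],[0,0,0]],[[0.45,-0.32,0.03],[0,0,0]],[[0.477,-0.338,0.07],[0,0,0]],[[0.477,-0.338,0.12],[0,0,0]],[[0.477,-0.338,0.17],[0,0,0]],[[0.477,-0.338,0.22],[0,0,0]],[[0.477,-0.338,0.3],[0,0,0]]]'
python3 look.py w6.png
```

```text
clock: 11.4
position: [0.6052, -0.0825, 0.0719]
ee_rot: [0.984, 0.176, 0.0, 0.0]
ft_force: [0.5, -0.4, -0.9]
grip_width: 0.287
grasp_force: 39.3
11.4 [ 0.6052 -0.0825  0.0719] [ 0.47 -0.39 -0.94] 0.28694590777223195
```

View pics/w6.png

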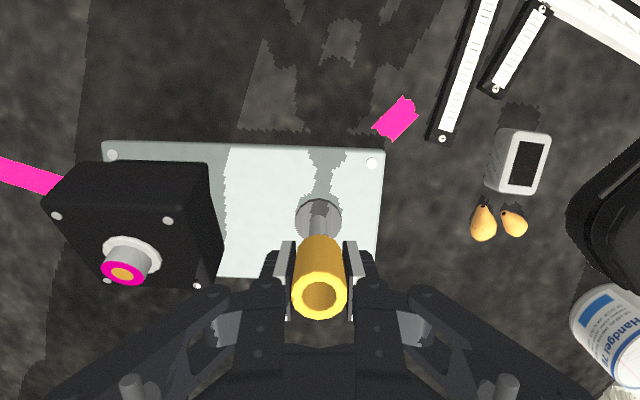

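The sleeve is over the pin with its lower end at about the pin's top. The shoulder disc shows at (318,218), centred behind the sleeve, and the spot is at (124,272).

```bash
python3 -m inch '[[[0,0,0.04],[0,0,0]],[[0,0,0.08],[0,0,0]],[[0,0,0.12],[0,0,0]],[[0,0,0.16],[0,0,0]],[[0,0,0.2],[0,0,0]],[[0,0,0.24],[0,0,0]],[[0,0,0.28],[0,0,0]],[[0,0,0.32],[0,0,0]],[[0,0,0.36],[0,0,0]],[[0,0,0.4],[0,0,0]]]'
python3 - <<'E'
from h import *
import json
rs=[];
for f,(x0,y0,x1,y1) in(('w4',(0,60,60,130)),('w6',(90,240,160,300)),('w5',(50,150,150,250))):
    o=json.load(open(f'pics/{f}.png.json'));h=cv2.cvtColor(cv2.imread(f'pics/{f}.png'),cv2.COLOR_BGR2HSV)[y0:y1,x0:x1]
    out=[]
    # brass centre enclosed + magenta: full disc = union
    m=cv2.inRange(h,(140,90,80),(179,255,255));m|=cv2.inRange(h,(8,90,90),(35,255,255))
    cs,_=cv2.findContours(m,0,1);k=max(cs,key=cv2.contourArea);e=cv2.fitEllipse(cv2.convexHull(k));c=np.array(e[0])+[x0,y0];print(f,c,e[1],e[2]);rs.append(ray('wrist',c,o))
print(tri(rs));print(tri(rs[1:]))
E
```

```text
clock: 12.45
position: [0.6052, -0.0821, 0.0399]
ee_rot: [0.984, 0.177, 0.0, 0.0]
ft_force: [0.4, 0.0, -0.5]
grip_width: 0.286
grasp_force: 39.3
w4 [11.72966003 97.0484581 ] (26.600292205810547, 46.504234313964844) 131.62481689453125
w6 [121.97634315 272.75906754] (21.56406593322754, 45.771759033203125) 108.80205535888672
w5 [ 92.22686005 195.66275406] (24.222511291503906, 44.520164489746094) 117.22396087646484
(array([0.55529308, 0.01776652, 0.06924533]), [np.float64(0.0002331373304365743), np.float64(0.0001358120688097138), np.float64(0.00016048459648795323)])
(array([0.55566273, 0.01749127, 0.06991431]), [np.float64(1.8057319766106975e-05), np.float64(1.8057319765982065e-05)])
```

```bash
python3 -m inch '[[[0,0,0.03],[0,0,0]],[[0,0,0.06],[0,0,0]],[[0,0,0.09],[0,0,0]],[[0,0,0.11],[0,0,0]],[[0,0,0.13],[0,0,0]],[[0,0,0.145],[0,0,0]],[[0,0,0.155],[0,0,0]],[[0,0,0.165],[0,0,0]],[[0,0,0.17],[0,0,0]],[[0,0,0.175],[0,0,0]]]'
```

```text
clock: 13.45
position: [0.6052, -0.0821, 0.0265]
ee_rot: [0.984, 0.176, 0.0, 0.0]
ft_force: [-3.1, 0.1, 6.3]
grip_width: 0.285
grasp_force: 39.8
```

```bash
python3 -m inch '[[[0,0,0],[0,0,0]],[[0,0,0],[0,0,0]],[[0,0,0],[0,0,0]],[[0,0,-0.1],[0,0,0]],[[0,0,-0.2],[0,0,0]],[[0,0,-0.35],[0,0,0]],[[0,0,-0.5],[0,0,0]],[[0,0,-0.65],[0,0,0]],[[0,0,-0.8],[0,0,0]],[[0,0,-1],[0,0,0]]]' 0.5
python3 -m inch '[[[0,-0.1,-0.15],[0,0,0]],[[0,-0.2,-0.3],[0,0,0]],[[0,-0.3,-0.45],[0,0,0]],[[0,-0.4,-0.6],[0,0,0]],[[0.05,-0.5,-0.75],[0,0,0]],[[0.1,-0.6,-0.9],[0,0,0]],[[0.15,-0.7,-1],[0,0,0]],[[0.2,-0.8,-1],[0,0,0]],[[0.25,-0.9,-1],[0,0,0]],[[0.3,-1,-1],[0,0,0]]]'
python3 -m inch '[[[0.02,-0.1,0],[0,0,0]],[[0.04,-0.2,0],[0,0,0]],[[0.06,-0.3,0],[0,0,0]],[[0.08,-0.4,0],[0,0,0]],[[0.1,-0.5,0],[0,0,0]],[[0.12,-0.6,0],[0,0,0]],[[0.14,-0.7,0],[0,0,0]],[[0.16,-0.8,0],[0,0,0]],[[0.18,-0.9,0],[0,0,0]],[[0.2,-1,0],[0,0,0]]]'
python3 look.py w7.png
```

```text
clock: 14.45
position: [0.6049, -0.0821, 0.107]
ee_rot: [0.984, 0.176, -0.0, -0.0]
ft_force: [-0.1, 0.8, 0.7]
grip_width: 0.504
grasp_force: 0.0
clock: 15.45
position: [0.5996, 0.002, 0.1853]
ee_rot: [0.984, 0.177, -0.001, -0.0]
ft_force: [0.3, 0.1, -0.2]
grip_width: 0.502
grasp_force: 0.0
clock: 16.45
position: [0.587, 0.0825, 0.1861]
ee_rot: [0.984, 0.176, 0.0, 0.0]
ft_force: [0.9, -1.3, 0.0]
grip_width: 0.501
grasp_force: 0.0
16.45 [0.587  0.0825 0.1861] [ 0.9  -1.3   0.03] 0.5005168895069213
```

View pics/w7.png

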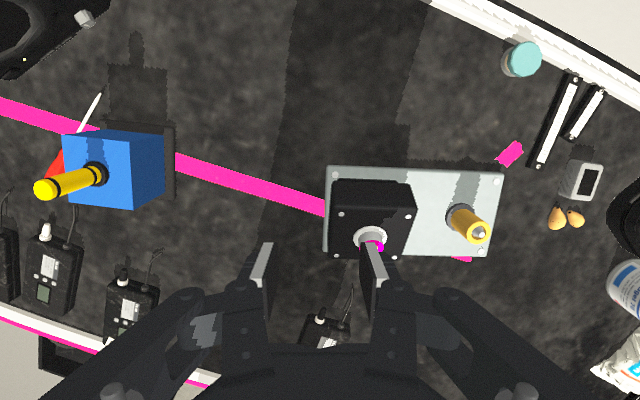

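The sleeve stands on the pin with the pin tip showing in its bore at (478,233). The probe handle runs from about (95,175) at its base to about (46,188) at its top end, in the blue stand.

```bash
python3 - <<'E'
from h import *
import json
o=json.load(open('pics/w7.png.json'))
print(onz('wrist',(46,188),.130,o),onz('wrist',(95,175),.077,o))
P=onz('wrist',(46,188),.130,o)
print(rows([P[0],P[1],.086],R.from_quat(o['ee_rot']),{k:np.array(v) for k,v in o.items()}))
E
```

```text
[0.54035344 0.27578582 0.13      ] [0.53763033 0.27618843 0.077     ]
(array([ 0.292, -2.468,  1.251]), array([0., 0., 0.]))
```

```bash
python3 -m inch '[[[0.015,-0.1,0],[0,0,0]],[[0.03,-0.2,0],[0,0,0]],[[0.045,-0.3,0],[0,0,0]],[[0.06,-0.4,0],[0,0,0]],[[0.075,-0.5,0],[0,0,0]],[[0.09,-0.6,0],[0,0,0]],[[0.105,-0.7,0],[0,0,0]],[[0.12,-0.8,0],[0,0,0]],[[0.135,-0.9,0],[0,0,0]],[[0.15,-1,0],[0,0,0]]]' 0.6
python3 -m inch '[[[0.01,-0.1,0],[0,0,0]],[[0.02,-0.2,0],[0,0,0]],[[0.03,-0.3,0],[0,0,0]],[[0.04,-0.4,0],[0,0,0]],[[0.05,-0.5,0],[0,0,0]],[[0.06,-0.6,0],[0,0,0]],[[0.07,-0.7,0],[0,0,0]],[[0.08,-0.8,0],[0,0,0]],[[0.09,-0.9,0],[0,0,0]],[[0.1,-1,0],[0,0,0]]]'
python3 look.py w8.png; python3 - <<'E'
from h import *
import json
o=json.load(open('pics/w8.png.json'));hsv=cv2.cvtColor(cv2.imread('pics/w8.png'),cv2.COLOR_BGR2HSV)
m=cv2.inRange(hsv,(18,120,80),(36,255,255));cs,_=cv2.findContours(m,0,1);k=max(cs,key=cv2.contourArea);print(cv2.minAreaRect(k))
print(proj('wrist',[.539,.276,.13],o),proj('wrist',[.539,.276,.075],o))
u,v=proj('wrist',[.539,.276,.11],o).astype(int);print(u-60,v-50)
cv2.imwrite('pics/c8.png',cv2.resize(cv2.imread('pics/w8.png')[v-50:v+50,u-60:u+60],None,fx=6,fy=6,interpolation=cv2.INTER_NEAREST))
E
```

```text
clock: 17.5
position: [0.5704, 0.1617, 0.1861]
ee_rot: [0.984, 0.176, 0.0, 0.0]
ft_force: [-0.2, -0.4, -0.2]
grip_width: 0.604
grasp_force: 0.0
clock: 18.5
position: [0.5501, 0.2395, 0.1861]
ee_rot: [0.984, 0.176, 0.0, 0.0]
ft_force: [-0.2, 0.7, 0.5]
grip_width: 0.598
grasp_force: 0.0
18.5 [0.5501 0.2395 0.1861] [-0.18  0.73  0.48] 0.5983126729485923
((601.7000732421875, 241.10003662109375), (49.64070510864258, 24.59674835205078), 26.56505012512207)
[264.73966767 216.22859098] [275.44015757 194.42591922]
209 157
```

View pics/c8.png

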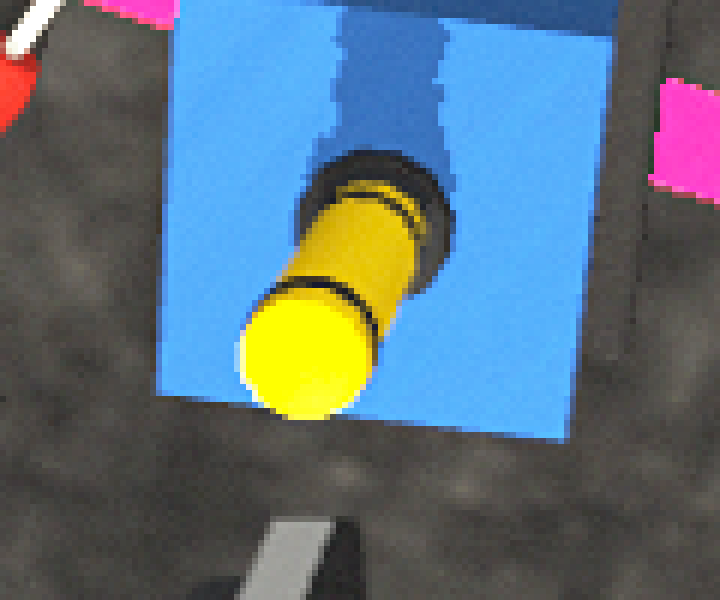

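The crop shows the handle's top face centred at about (259.7,215.2) and the collar at about (271,194) in full-image pixels. The handle is clear of the fingers.

```bash
python3 - <<'E'
from h import *
import json
o={k:np.array(v) for k,v in json.load(open('pics/w8.png.json')).items()}
A=onz('wrist',(259.7,215.2),.130,o);B=onz('wrist',(271.2,193.8),.075,o);print(A,B)
P=(A+B)/2;print(rows([P[0],P[1],.086],R.from_quat(o['ee_rot']),o))
E
```

```text
[0.53849366 0.27959054 0.13      ] [0.53824394 0.2797039  0.075     ]
(array([ 0.037, -0.521,  1.251]), array([0., 0., 0.]))
```

```bash
python3 -m inch '[[[0.01,-0.1,0],[0,0,0]],[[0.02,-0.2,0],[0,0,0]],[[0.03,-0.3,0],[0,0,0]],[[0.037,-0.4,0.05],[0,0,0]],[[0.037,-0.5,0.15],[0,0,0]],[[0.037,-0.52,0.3],[0,0,0]],[[0.037,-0.52,0.45],[0,0,0]],[[0.037,-0.52,0.6],[0,0,0]],[[0.037,-0.52,0.75],[0,0,0]],[[0.037,-0.52,0.9],[0,0,0]]]' 0.6
python3 -m inch '[[[0,0,0.1],[0,0,0]],[[0,0,0.2],[0,0,0]],[[0,0,0.28],[0,0,0]],[[0,0,0.33],[0,0,0]],[[0,0,0.35],[0,0,0]],[[0,0,0.35],[0,0,0]],[[0,0,0.35],[0,0,0]],[[0,0,0.35],[0,0,0]],[[0,0,0.35],[0,0,0]],[[0,0,0.35],[0,0,0]]]'
python3 -m inch '[[[0,0,0],[0,0,0]],[[0,0,0],[0,0,0]],[[0,0,0],[0,0,0]],[[0,0,0],[0,0,0]],[[0,0,0],[0,0,0]],[[0,0,0],[0,0,0]],[[0,0,0],[0,0,0]],[[0,0,0],[0,0,0]],[[0,0,0],[0,0,0]],[[0,0,-0.02],[0,0,0]]]' 0 60
```

```text
clock: 19.55
position: [0.5387, 0.2784, 0.1128]
ee_rot: [0.984, 0.176, -0.0, 0.0]
ft_force: [0.5, -1.1, -0.8]
grip_width: 0.598
grasp_force: 0.0
clock: 20.55
position: [0.5387, 0.2789, 0.0862]
ee_rot: [0.984, 0.176, 0.0, 0.0]
ft_force: [-0.4, 0.5, 0.1]
grip_width: 0.601
grasp_force: 0.0
clock: 21.55
position: [0.5385, 0.2787, 0.0875]
ee_rot: [0.984, 0.176, -0.0, 0.0]
ft_force: [-0.0, 0.9, 0.2]
grip_width: 0.17
grasp_force: 58.4
```

```bash
python3 -m inch '[[[0,0,-0.05],[0,0,0]],[[0,0,-0.15],[0,0,0]],[[0,0,-0.25],[0,0,0]],[[0,0,-0.35],[0,0,0]],[[0,0,-0.45],[0,0,0]],[[0,0,-0.55],[0,0,0]],[[0,0,-0.65],[0,0,0]],[[0,0,-0.8],[0,0,0]],[[0,0,-0.9],[0,0,0]],[[0,0,-1],[0,0,0]]]'
for i in 1 2; do python3 -m inch '[[[-0.05,0.1,0],[0,0,0]],[[-0.1,0.2,0],[0,0,0]],[[-0.15,0.3,0],[0,0,0]],[[-0.2,0.4,0],[0,0,0]],[[-0.25,0.5,0],[0,0,0]],[[-0.3,0.6,0],[0,0,0]],[[-0.35,0.7,0],[0,0,0]],[[-0.4,0.8,0],[0,0,0]],[[-0.44,0.9,0],[0,0,0]],[[-0.48,1,0],[0,0,0]]]'; done
python3 -m inch '[[[-0.05,0.1,0],[0,0.05,0]],[[-0.1,0.2,0],[0,0.1,0.01]],[[-0.15,0.3,0],[0,0.15,0.02]],[[-0.2,0.4,0],[0,0.2,0.02]],[[-0.25,0.5,0],[0,0.26,0.03]],[[-0.3,0.6,0],[0,0.32,0.03]],[[-0.35,0.7,0],[0,0.38,0.04]],[[-0.4,0.8,0],[0,0.44,0.04]],[[-0.44,0.9,0],[0,0.5,0.05]],[[-0.48,1,0],[0,0.556,0.05]]]'
cat > fin.py <<'E'
from h import *
import sys
gap=float(sys.argv[1]);yaw=np.radians(18);S=np.array([.5555,.0176,.0695]) if len(sys.argv)<5 else np.array([float(a) for a in sys.argv[2:5]])
xt=np.array([np.cos(yaw),np.sin(yaw),0]);n=np.cos(np.radians(25))*np.array([0,0,1])-np.sin(np.radians(25))*xt
z=-n;y=-np.array([-np.sin(yaw),np.cos(yaw),0]);x=np.cross(y,z);Q=R.from_matrix(np.c_[x,y,z])
o=manip.get_obs();r=R.from_quat(o['ee_rot']);tip=o['position']+r.apply([0,0,.0762])
print(o['clock'],o['position'].round(4),'F.n',o['ft_force']@n,o['ft_force'].round(2),'tilt err',np.degrees((r.inv()*Q).as_rotvec()).round(2),'tip rel spot in tool mm',(Q.inv().apply(tip-S)*1e3).round(2))
print(rows(S+n*(.0762+gap),Q,o))
E
python3 fin.py .02; python3 look.py w9.png; python3 -c "
from h import *
import json
o=json.load(open('pics/w9.png.json'));r=R.from_quat(o['ee_rot'])
print(proj('wrist',o['position']+r.apply([0,0,.0762]),o),proj('wrist',[.5555,.0176,.0695],o))"
```

```text
clock: 22.55
position: [0.5387, 0.2789, 0.1686]
ee_rot: [0.984, 0.176, 0.0, 0.0]
ft_force: [-0.4, 0.2, -0.8]
grip_width: 0.169
grasp_force: 58.4
clock: 23.55
position: [0.5304, 0.1898, 0.1677]
ee_rot: [0.984, 0.176, 0.0, 0.0]
ft_force: [-0.5, 0.6, -1.5]
grip_width: 0.165
grasp_force: 58.4
clock: 24.55
position: [0.5221, 0.1015, 0.1677]
ee_rot: [0.984, 0.176, 0.0, 0.0]
ft_force: [0.1, 1.1, -0.9]
grip_width: 0.173
grasp_force: 58.4
clock: 25.55
position: [0.5138, 0.013, 0.1679]
ee_rot: [0.964, 0.153, 0.214, -0.038]
ft_force: [-0.4, 0.9, 0.3]
grip_width: 0.167
grasp_force: 58.4
25.55 [0.5138 0.013  0.1679] F.n 0.3230527195873577 [-0.38  0.87  0.31] tilt err [-0.44 -0.14 -0.08] tip rel spot in tool mm [  4.58  -9.06 -30.35]
(array([-0.055,  0.107,  0.128]), array([-0.01 , -0.003, -0.002]))
25.55 [0.5138 0.013  0.1679] [-0.38  0.87  0.31] 0.16721108462820244
[318.47398785 209.42791071] [329.11369107 203.05274721]
```

View pics/w9.png

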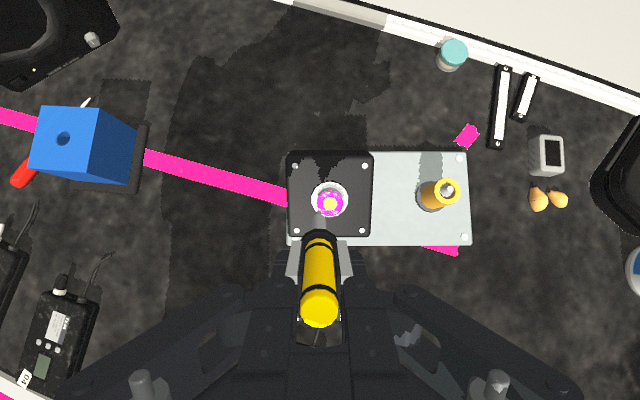

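The probe is out of its stand and tilted over the head. Its tip is near (318,212) and the magenta spot at (330,203), matching the prediction. The sleeve stands on the pin at (440,193). That was the 11th picture I viewed, one over the limit of 10, so from here I check by numbers only.

```bash
python3 - <<'E'
from h import *
import json
o=json.load(open('pics/w9.png.json'));r=R.from_quat(o['ee_rot']);p=np.array(o['position'])
h=cv2.cvtColor(cv2.imread('pics/w9.png'),cv2.COLOR_BGR2HSV)
x0,y0=310,182;s=h[y0:222,x0:350]
m=cv2.inRange(s,(140,90,80),(179,255,255))|cv2.inRange(s,(10,90,120),(35,255,255))
cs,_=cv2.findContours(m,0,1);k=max(cs,key=cv2.contourArea);e=cv2.fitEllipse(cv2.convexHull(k));c=np.array(e[0])+[x0,y0];print('spot px',c,e[1]);P=onz('wrist',c,.0695,o);print('spot',P)
b=cv2.inRange(s,(18,90,120),(35,255,255));v,u=np.nonzero(b);print('brass',u.mean()+x0,v.mean()+y0,len(u))
# handle top face: brightest yellow
t=cv2.inRange(h[280:335,295:345],(22,150,235),(36,255,255));v,u=np.nonzero(t);print('handle top',(u.min()+u.max())/2+295,(v.min()+v.max())/2+280,u.ptp() if hasattr(u,'ptp') else np.ptp(u),np.ptp(v))
print('pred',proj('wrist',p+r.apply([0,0,-.0438]),o))
for yy in(255,270,285):
  w=np.where(cv2.inRange(h[yy:yy+1,290:350],(18,90,60),(36,255,255))[0])[0]+290;print(yy,w.min(),w.max())
E
```

```text
spot px [329.45630264 202.68173981] (25.693294525146484, 26.359813690185547)
spot [0.55590468 0.01741526 0.0695    ]
brass 329.58474576271186 203.34745762711864 118
handle top 319.0 308.5 36 37
pred [318.3126302  310.06035672]
255 305 333
270 304 334
285 302 335
```

```bash
python3 -m inch '[[[-0.01,0.02,0],[-0.005,0,0]],[[-0.02,0.05,0],[-0.01,0,0]],[[-0.04,0.08,0.05],[-0.01,0,0]],[[-0.055,0.107,0.1],[-0.01,-0.003,0]],[[-0.055,0.107,0.16],[-0.01,-0.003,0]],[[-0.055,0.107,0.21],[-0.01,-0.003,0]],[[-0.055,0.107,0.26],[-0.01,-0.003,0]],[[-0.055,0.107,0.29],[-0.01,-0.003,0]],[[-0.055,0.107,0.315],[-0.01,-0.003,0]],[[-0.055,0.107,0.315],[-0.01,-0.003,0]]]'
python3 fin.py -0.0045 .5557 .0175 .0695
```

```text
clock: 26.6
position: [0.5229, 0.0081, 0.1427]
ee_rot: [0.965, 0.152, 0.213, -0.034]
ft_force: [1.2, 0.6, -1.0]
grip_width: 0.167
grasp_force: 58.4
26.6 [0.5229 0.0081 0.1427] F.n -1.4867593371984642 [ 1.18  0.59 -1.03] tilt err [-0.06  0.14 -0.07] tip rel spot in tool mm [-0.2  -1.25 -4.58]
(array([0.001, 0.015, 0.113]), array([-0.001,  0.003, -0.001]))
```

```bash
cat > avg.py <<'E'
from h import *
n=np.cos(np.radians(25))*np.array([0,0,1])-np.sin(np.radians(25))*np.array([np.cos(np.radians(18)),np.sin(np.radians(18)),0])
F=[]
for i in range(12): manip.camera('wrist');o=manip.get_obs();F.append(o['ft_force']@n)
print(o['clock'],np.mean(F),np.std(F))
E
python3 avg.py
python3 -m inch '[[[0,0.008,0.01],[0,0,0]],[[0,0.015,0.025],[0,0,0]],[[0,0.015,0.04],[0,0,0]],[[0,0.015,0.055],[0,0,0]],[[0,0.015,0.07],[0,0,0]],[[0,0.015,0.08],[0,0,0]],[[0,0.015,0.09],[0,0,0]],[[0,0.015,0.1],[0,0,0]],[[0,0.015,0.11],[0,0,0]],[[0,0.015,0.113],[0,0,0]]]'
python3 avg.py;python3 fin.py -0.0045 .5557 .0175 .0695
```

```text
27.2 -0.5969093677320706 0.6008251756202495
clock: 28.2
position: [0.527, 0.008, 0.1348]
ee_rot: [0.965, 0.152, 0.213, -0.034]
ft_force: [-1.1, -0.5, 2.8]
grip_width: 0.172
grasp_force: 58.4
28.8 3.124063814199989 0.3048932909007199
28.8 [0.5269 0.008  0.1348] F.n 3.617182674665383 [-0.96 -1.33  3.38] tilt err [-0.04  0.12 -0.07] tip rel spot in tool mm [-0.09  0.09  4.23]
(array([-0.001, -0.002,  0.003]), array([-0.001,  0.003, -0.001]))
```

```bash
python3 -c "
from workcell import manip
print(manip.hand_in())"
```

```text
the job is handed in; nothing more can be done
None
```

I handed the job in at about 29 s: the sleeve is seated on the gauge pin and released, and the probe is held square on the spring contact, pressed in about half-way (4.2 mm by position, about 5.3 mm by force, 3.7 N); I viewed 11 pictures, one over the limit of 10.

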